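Hold the cold frame vent open at the third click

TASK

Air the cold frame: push the black dial of its vent regulator down to release it, turn it clockwise past the first and second clicks to the third (red) mark so that the orange vent flap stands fully open, and hold it there against its return spring for at least three seconds. Finish while still holding the dial at the third mark with the gripper, since it springs back if let go, and leave the planters, mister, saucer and stakes where they are.

Things in the scene. Friction and masses are not known exactly. Their poses are not given: they have to be found in the camera images.
- frame: dark green cold frame with its grey vent regulator, one fixed unit. Origin on the pavers directly below the dial's axis, z up. Regulator: grey box 110 x 110 mm, 50 high, centred on the origin. Frame bed: x -90 to 210, y 150 to 470 mm, 150 high, an orange vent flap in its top next to the regulator, then a glass lid propped half open, up to 270 high. A duct 27 mm high joins the two
- scale (a point): centre of the white scale disc (radius 46 mm) on the regulator, under the dial, 52 mm above the pavers. Marks near its rim, clockwise from above: black at rest (on frame's -x side), black at the first and second clicks, a wider red mark at the third, 1.26 rad from rest
- dial_cap: the black dial itself, which sinks when pushed and turns. Origin on its axis, 52 mm above the pavers at rest (z 0.052 in frame), sinking to z 0.045 when bottomed; x along its bar. A spring pushes it up: about 2 N to start it down and 5 N at the bottom (7 mm)
- dial_grip (a point): point on the dial's axis at mid-height of its grip bar; moves and turns with it. Black dial: disc 66 mm across, 6 thick, with an upright bar across its top 46 mm long (point x), 14 wide (point y), 28 high. At rest above the pavers: disc top 67, this point 83, bar top 95 mm; the bar's length is parallel to frame's x. The white line at the bar's -x end is the pointer
- dial (a joint): turn of the dial, rad: 0 at rest, growing clockwise from above. Locked while up; pushed down 4 mm or more (aim for 5 to 7) it turns, and stays down until back at 0. Clicks at 0.42, 0.84 and 1.26 (third, red mark: 1.15 to 1.37 is on it); stop at 1.40. A spring drives it back: 0.08 N m at rest, 0.13 at the third click, some 0.05 more to pass each click; no click holds it by itself
- flap (a joint): opening of the orange and aluminium vent flap in rad, driven by the dial: 0 shut, always 0.84 x the dial's turn, 1.06 at the third click
- planters: nested stack of green plastic planters, 120 mm diameter, 132 mm high, standing loose; origin at the centre of its underside
- mister: stainless plant mister with a black head, 72 mm diameter, 182 mm high, standing loose; origin at the centre of its underside
- saucer: blue ceramic saucer, 130 mm diameter, 18 mm high, loose; origin at the centre of its underside
- stakes: tied bundle of bamboo plant stakes lying loose, 310 x 48 mm, 23 mm high; origin at the centre of its underside, length along its x

How it is judged:
By the outcome, as a careful person would: the job done as asked, in the order asked, and still so for the second after the job is handed in, while the arm keeps its last pose, push and grip.
It also fails if it takes over 42 s, if anything falls off the work surface, if the arm or the gripper's body presses on something with over 40 N, if the wrist force passes 120 N, or if a joint passes its speed limit or range.

ROBOT

A 7-joint arm with a two-finger parallel gripper is mounted at the origin on the work surface. World frame = base frame: x ahead of the robot, y to its left, z up, the work surface at z = 0. Lengths are in m, angles in rad, forces in N, time in s.
With the tool pointing down it reaches from about 0.35 to 0.9 m from the base axis. Payload 8.1 kg.
Tool frame: the origin (TCP) lies at the very end of the fingers, on their centre line; the grasp point (between the pads) lies 19 mm behind it (arm.grasp_offset is the distance from the TCP to the grasp point, in m); z points along the fingers, y is the direction in which the jaws open and shut (so a half turn about z gives the same grasp; the last joint's range is limited). The gripper opens to 92 mm and grips with 3 to 60 N. Pads are 19 mm wide; open, the fingers measure 130 mm over their backs; the gripper's body (75 mm by 190 mm) begins 47 mm behind the grasp point.
Start: joints at [1.099, 0.434, 0.025, 1.573, -0.012, 1.134, -0.075], TCP at [0.225, -0.583, 0.227] pointing down, gripper open.
Joint ranges: [-2.62, 2.62], [-0.44, 2.09], [-1.27, 1.32], [0.08, 2.57], [-1.32, 4.46], [0.12, 2], [-2.74, 2.74]. Speed limits (rad/s): [2.22, 2.22, 3.01, 3.01, 3.14, 3.14, 3.14].

INTERFACE

Orientations are given as a rotation vector (axis times angle).
In Python, from cell import arm, eyes, workorder gives the robot as it stands.
- The arm moves only by the shell command python3 -m inch 'ROWS' [FORCE]. ROWS is JSON, a list that holds one entry, the list of rows, each a list of 5 numbers: the closure, from 0 (fully open) to 1 (shut), then the shift along the tool's x, y, z in mm, then the turn about the tool's z in degrees. A call has 1 to 12 rows; each row shifts and turns the pose as measured when the row begins, along the tool's axes as they then stand; what a row does not reach is not made up. A row lasts 1/10 s, in which the tool goes at most 50 mm and 8.59 degrees, less where a joint would pass 70% of its speed; a pose out of reach is approached as far as the arm can. A call with a gripper value outside its range is refused whole. The fingers move at their own pace and stop on an object; FORCE is the grip in N (left out, the last holds). Time passes only in rows, so rows that do not move let the fingers close. It gives the time, the measured TCP pose, the force and the opening at its end, in the units of the state.
- arm.observe(): the state, without advancing time (a new reading comes with each control period).
- eyes.get_image(name): name is "side" or "top"; returns a dict with "frame" (400x640x3 uint8, blue, green, red), "intrinsics" (3x3 intrinsics, pixels), "k1" (the pictures are not rectified: a ray, as slopes to the right and down, at radius r is drawn at 1 + k1 r^2 times it, then the intrinsics apply), "rvec" (rotation vector, rad) and "tvec" (3), from world to camera coordinates, as OpenCV has them. Camera axes: x right, y down, z forward; pixel columns grow to the right and rows downward; lengths in m; the calibration is good to about 2 mm. A picture is of the moment at which its call begins. There is no depth.
- workorder.sign_off(): hands the job in, once; it reports no verdict.
The state is a dict: "clock": time; "joints": joint angles; "dq": joint speeds; "joint_efforts": joint torques, N m; "position": TCP position; "ee_rot": TCP orientation; "force": force on the tool from outside, world axes, zero at the start; "ft_torque": the same for the moment, N m; "width": opening from 0.0 (shut) to 1.0 (fully open).
Only numpy, scipy, OpenCV 4.12 (cv2) and the standard library are available. Lean on these libraries where they do the work, as an engineer would, in place of code of your own. Each camera call takes 0.05 s, during which the arm holds its last target.

## Working session

There is one attempt and no reset: what is moved stays moved. The work goes in short steps, Python scripts to look and compute and a shell command to move; the robot and the scene stay as the last step left them, time stands still between calls to the robot, and variables do not carry over. Pictures are saved under pics/ and viewed, and the job is handed in when it is done.

```bash
ls; mkdir -p pics; python3 - <<'E'
from cell import arm, eyes
import cv2
print(arm.observe(), arm.grasp_offset)
for n in ("side","top"):
    d=eyes.get_image(n); cv2.imwrite(f"pics/{n}0.png",d["frame"])
    print(n,d["intrinsics"],d["k1"],d["rvec"],d["tvec"])
E
```

```text
pics
{'clock': 0.0, 'joints': array([ 1.09942099,  0.43521989,  0.02494317,  1.57411312, -0.01160569,
        1.13404216, -0.07509743]), 'dq': array([ 4.41807726e-05,  6.93310073e-04,  4.02500836e-04,  5.00019349e-05,
        1.74114151e-03, -1.21344205e-04, -1.47796896e-03]), 'joint_efforts': array([ 2.67633186e-04, -6.67854810e+01,  9.84998792e-01, -3.14472234e+01,
       -6.05512317e-02,  4.28642775e-02,  1.39217750e-04]), 'position': array([ 0.22506402, -0.58249267,  0.22594038]), 'ee_rot': array([-3.08679663e+00, -5.75638197e-01,  6.70630154e-04]), 'force': array([-0.35322149,  0.40401777, -0.27432809]), 'ft_torque': array([ 0.00915285,  0.031596  , -0.02617346]), 'width': 1.0003781556307862} 0.0188
side [[437.86180183   0.         322.7080594 ]
 [  0.         437.86180183 199.88165545]
 [  0.           0.           1.        ]] -0.06171176334542721 [ 0.7073987  -2.38612554  1.35625015] [0.45279266 0.2963337  0.83241183]
top [[411.44216321   0.         317.17681431]
 [  0.         411.44216321 189.26786776]
 [  0.           0.           1.        ]] -0.06623390822131262 [ 2.09512939 -2.14019768  0.21154659] [-0.05271843  0.60144226  1.08043636]
```

View pics/side0.png

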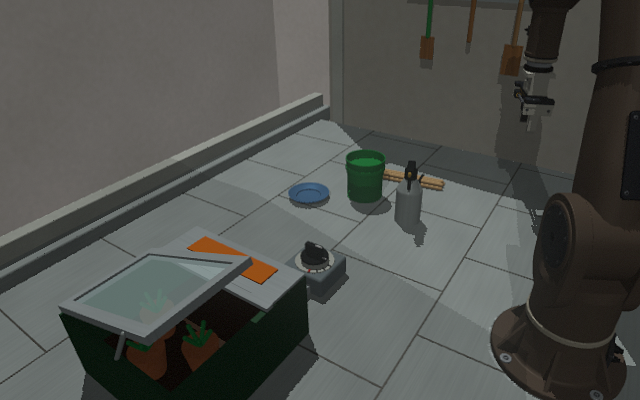

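View pics/top0.png

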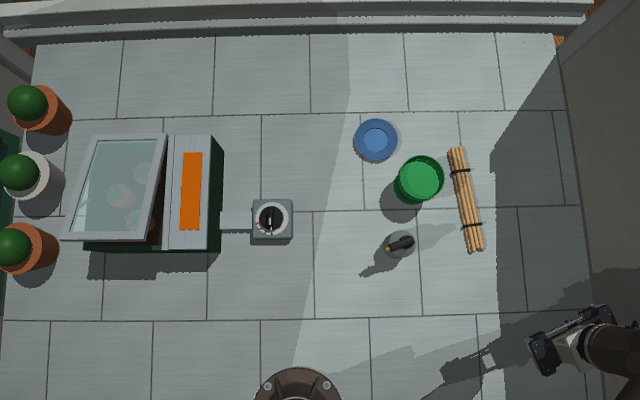

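```bash
python3 - <<'E'
import cv2
t=cv2.imread("pics/top0.png")[185:255,215:305]; s=cv2.imread("pics/side0.png")[225:305,265:360]
cv2.imwrite("pics/tz.png",cv2.resize(t,None,fx=8,fy=8,interpolation=cv2.INTER_CUBIC))
cv2.imwrite("pics/sz.png",cv2.resize(s,None,fx=7,fy=7,interpolation=cv2.INTER_CUBIC))
E
```

```text
(no output)
```

View pics/tz.png

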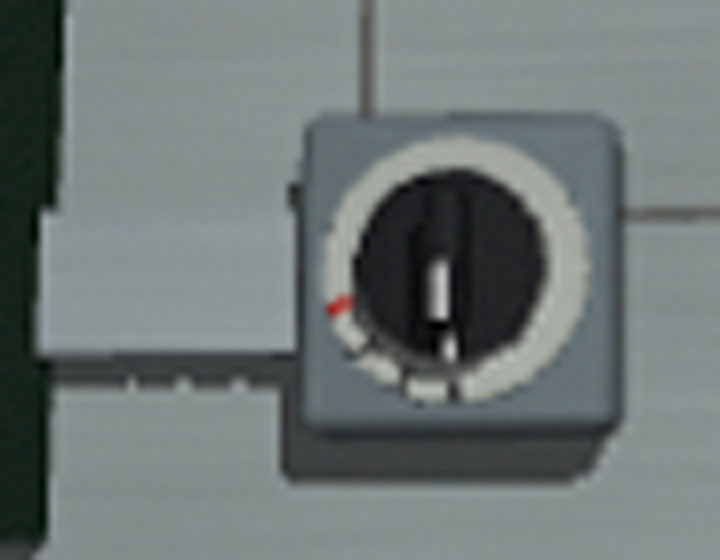

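View pics/sz.png

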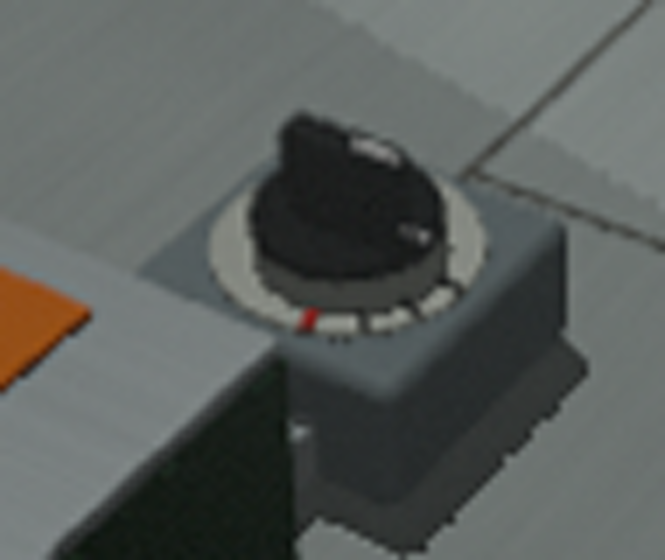

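```bash
cat > h.py <<'E'
import numpy as np, cv2
from scipy.spatial.transform import Rotation as R
from cell import arm, eyes
def cal(d): return np.array(d["intrinsics"]),np.array([d["k1"],0,0,0.]),np.array(d["rvec"],float),np.array(d["tvec"],float)
def ray(d,uv,z):
    K,D,r,t=cal(d); p=cv2.undistortPoints(np.array([[uv]],float),K,D)[0,0]
    M=R.from_rotvec(r).as_matrix(); o=-M.T@t; v=M.T@np.array([*p,1]); return o+v*(z-o[2])/v[2]
def proj(d,P):
    K,D,r,t=cal(d); return cv2.projectPoints(np.array(P,float).reshape(-1,3),r,t,K,D)[0][:,0]
E
python3 - <<'E'
from h import *
d=eyes.get_image("top"); s=eyes.get_image("side")
f=lambda u,v:((u+.5)/8-.5+215,(v+.5)/8-.5+185)
g=lambda u,v:((u+.5)/7-.5+265,(v+.5)/7-.5+225)
c=ray(d,f(456,270),.052);print("c",c)
for n,p in dict(rest=(454,391),red=(340,305),m2=(360,350),m1=(403,381)).items():
    q=ray(d,f(*p),.052)-c; print(n,np.hypot(*q[:2]),np.degrees(np.arctan2(q[1],q[0])))
for p in [(305,118),(620,118),(302,428),(622,428)]: print(ray(d,f(*p),.05))
print("bar end line",ray(d,f(438,290),.095))
print("side red",ray(s,g(310,320),.052),"rest",ray(s,g(458,287),.052))
for p in [(567,228),(392,400),(137,270)]: print("side box",ray(s,g(*p),.05))
E
```

```text
c [0.52283368 0.06182383 0.052     ]
rest 0.04165244441664287 179.0201890570302
red 0.04153545565884787 105.8036001142854
m2 0.04260701846109919 129.24622540404738
m1 0.0420239484877876 154.3445510406667
[0.57743413 0.11473759 0.05      ]
[0.57512804 0.00493324 0.05      ]
[0.46971858 0.11488138 0.05      ]
[0.46757681 0.00529718 0.05      ]
bar end line [0.510681   0.06306557 0.095     ]
side red [0.51337727 0.10090329 0.052     ] rest [0.48218627 0.06144016 0.052     ]
side box [0.46955798 0.01373644 0.05      ]
side box [0.47075848 0.11700697 0.05      ]
side box [0.5781278  0.10861757 0.05      ]
```

Top view: the dial is centred at about (272,219), which puts the frame origin near world (0.523, 0.062) with a yaw of about -1.2°. The side view agrees, with the red mark clockwise at about 106°. Next I rise and turn part of the way before travelling.

```bash
python3 -m inch '[[[0,0,0,-10,-8],[0,0,0,-10,-8],[0,0,0,-10,-8],[0,0,0,-10,-8],[0,0,0,-10,-8],[0,0,0,-10,-8],[0,0,0,-10,-8],[0,0,0,0,-8],[0,0,0,0,-8],[0,0,0,0,0]]]' 10
cat >> h.py <<'E'
C=np.array([.5229,.062]); YAW=-1.2
def st(target=None,yaw=None):
    o=arm.observe(); M=R.from_rotvec(o["ee_rot"]).as_matrix()
    ty=np.degrees(np.arctan2(M[1,1],M[0,1])); print("t",o["clock"],"pos",o["position"].round(4),"ty",round(ty,2),"tilt",M[:,2].round(4),"F",o["force"].round(1),"T",o["ft_torque"].round(2),"w",round(o["width"],3),"q",o["joints"].round(2))
    if target is not None: print("shift mm tool",(M.T@(np.array(target)-o["position"])*1000).round(1))
    if yaw is not None: print("turn cw", round((ty-yaw+180)%360-180,2))
E
python3 -c "
from h import *
st([*C,.22],88.8)"
```

```text
clock: 1.2
position: [0.2244, -0.5813, 0.2965]
ee_rot: [-2.098, -2.33, -0.003]
force: [-0.4, 0.2, -0.3]
width: 1.0
t 1.2 pos [ 0.2244 -0.5813  0.2965] ty 6.01 tilt [-0.0034  0.0057 -1.    ] F [-0.4  0.2 -0.3] T [-0.07 -0.09 -0.  ] w 1.0 q [ 1.28  0.41 -0.25  1.45  0.1   1.3   1.13]
shift mm tool [608.1 364.4  79.1]
turn cw -82.79
```

```bash
python3 -m inch '[[[0,20,12,0,0],[0,40,24,0,0],[0,40,24,0,0],[0,40,24,0,0],[0,40,24,0,0],[0,40,24,0,0],[0,40,24,0,0],[0,40,24,0,0],[0,40,24,0,0],[0,40,24,0,0],[0,40,24,0,0],[0,40,24,0,0]]]'
python3 -c "
from h import *
st([*C,.20],88.8)"
```

```text
clock: 2.4
position: [0.4683, -0.091, 0.2956]
ee_rot: [-2.182, -2.251, -0.001]
force: [0.9, -0.5, 0.5]
width: 1.0
t 2.4 pos [ 0.4683 -0.091   0.2956] ty 1.76 tilt [-0.0044  0.0051 -1.    ] F [ 0.9 -0.5  0.5] T [-0.1  -0.19  0.  ] w 1.0 q [ 0.58  0.2  -0.59  1.77  0.11  1.21 -0.  ]
shift mm tool [150.7  59.7  96.2]
turn cw -87.04
```

Now turn while finishing the travel.

```bash
python3 -m inch '[[[0,30,12,0,0],[0,30,12,0,0],[0,30,12,0,0],[0,30,12,0,0],[0,0,0,5,-8],[0,0,0,5,-8],[0,0,0,5,-8],[0,0,0,5,-8],[0,0,0,5,-8],[0,0,0,5,-8],[0,0,0,5,-8],[0,0,0,5,-8]]]'
python3 -c "
from h import *
st([*C,.12],88.8)"
```

```text
clock: 3.6
position: [0.5149, 0.0463, 0.2537]
ee_rot: [-0.666, -3.062, -0.013]
force: [0.3, -0.1, 0.2]
width: 0.999
t 3.6 pos [0.5149 0.0463 0.2537] ty 65.45 tilt [-0.0056  0.0098 -0.9999] F [ 0.3 -0.1  0.2] T [ 0.04 -0.15  0.05] w 0.999 q [ 0.48  0.37 -0.87  1.74  0.29  1.18  0.67]
shift mm tool [ -2.   16.7 133.8]
turn cw -23.35
```

```bash
python3 -m inch '[[[0,0,5,20,-7],[0,0,5,25,-7],[0,0,2,25,-7],[0,0,0,25,-4],[0,0,0,10,0],[0,0,0,0,0]]]'
python3 - <<'E'
from h import *
st([*C,.12],88.8)
for n in ("side","top"):
    d=eyes.get_image(n); x,y=((200,150) if n=="top" else (240,150))
    cv2.imwrite(f"pics/{n}1.png",cv2.resize(d["frame"][y:y+130,x:x+160],None,fx=4,fy=4,interpolation=cv2.INTER_CUBIC))
E
```

```text
clock: 4.2
position: [0.5181, 0.058, 0.1442]
ee_rot: [0.0, -3.134, -0.015]
force: [-0.5, -0.3, 1.4]
width: 1.003
t 4.2 pos [0.5181 0.058  0.1442] ty 90.02 tilt [-0.0074  0.0095 -0.9999] F [-0.5 -0.3  1.4] T [ 0.1  -0.16  0.  ] w 1.003 q [ 0.45  0.52 -0.9   1.87  0.47  0.99  0.91]
shift mm tool [-5.   3.8 24.2]
turn cw 1.22
```

View pics/side1.png

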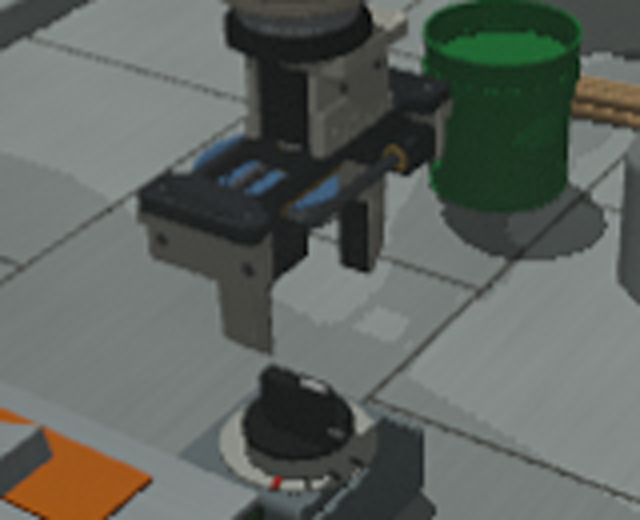

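View pics/top1.png

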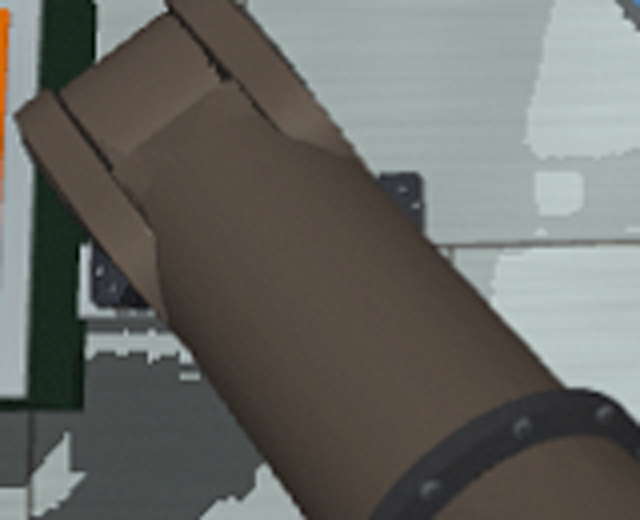

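The fingers hang clear above the bar and are aligned with it. Now I descend astride it.

```bash
python3 -m inch '[[[0,-5,4,12,1.2],[0,0,0,12,0],[0,0,0,12,0],[0,0,0,12,0],[0,0,0,8,0],[0,0,0,0,0]]]'
python3 -c "
from h import *
st([*C,.072],88.8)"
```

```text
clock: 4.9
position: [0.5265, 0.0627, 0.0907]
ee_rot: [0.042, 3.139, 0.014]
force: [-0.9, -0.3, 0.7]
width: 0.999
t 4.9 pos [0.5265 0.0627 0.0907] ty 88.46 tilt [ 0.0019  0.0087 -1.    ] F [-0.9 -0.3  0.7] T [ 0.08 -0.16  0.  ] w 0.999 q [ 0.38  0.59 -0.84  1.91  0.55  0.89  0.81]
shift mm tool [ 3.6 -1.  18.7]
turn cw -0.34
```

```bash
python3 -m inch '[[[0.3,3.5,-1,10,0],[0.4,0,0,7,0],[0.5,0,0,0,0],[0.5,0,0,0,0],[0.5,0,0,0,0]]]' 5
python3 - <<'E'
from h import *
st([*C,.071],88.8)
d=eyes.get_image("side"); x,y=(265,190)
cv2.imwrite(f"pics/side2.png",cv2.resize(d["frame"][y:y+100,x:x+110],None,fx=6,fy=6,interpolation=cv2.INTER_CUBIC))
E
```

```text
clock: 5.4
position: [0.5228, 0.0619, 0.0725]
ee_rot: [0.042, 3.139, 0.014]
force: [-0.7, 0.6, -0.2]
width: 0.612
t 5.4 pos [0.5228 0.0619 0.0725] ty 88.47 tilt [ 0.002   0.0088 -1.    ] F [-0.7  0.6 -0.2] T [ 0.12 -0.19  0.01] w 0.612 q [ 0.37  0.61 -0.82  1.94  0.58  0.85  0.79]
shift mm tool [-0.1  0.1  1.5]
turn cw -0.33
```

View pics/side2.png

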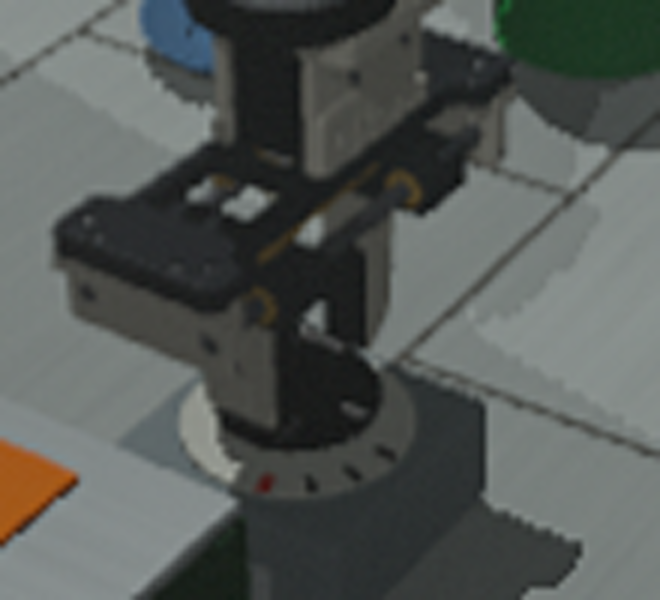

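The fingers straddle the bar just above the disc. I'll close gently.

```bash
python3 -m inch '[[[0.7,0,0,0,0],[0.8,0,0,0,0],[0.9,0,0,0,0],[1,0,0,0,0],[1,0,0,0,0],[1,0,0,0,0],[1,0,0,0,0]]]' 6
python3 -c "
from h import *
st([*C,.071],88.8)"
```

```text
clock: 6.15
position: [0.5235, 0.062, 0.0734]
ee_rot: [0.042, 3.138, 0.014]
force: [-0.4, -0.3, 0.1]
width: 0.152
t 6.15 pos [0.5235 0.062  0.0734] ty 88.47 tilt [ 0.0038  0.0089 -1.    ] F [-0.4 -0.3  0.1] T [ 0.1  -0.2   0.09] w 0.152 q [ 0.37  0.61 -0.82  1.93  0.58  0.85  0.79]
shift mm tool [ 0.6 -0.1  2.4]
turn cw -0.33
```

The opening is 14 mm, which matches the bar, and there's almost no side force. Next I firm the grip and push down.

```bash
python3 -m inch '[[[1,0,0,0,0],[1,0,0,0,0],[1,0,0,3,0],[1,0,0,3,0],[1,0,0,2,0],[1,0,0,1,0]]]' 45
python3 -c "
from h import *
st([*C,.067],88.8)"
```

```text
clock: 6.75
position: [0.5237, 0.0621, 0.0659]
ee_rot: [0.042, 3.137, 0.011]
force: [-8.1, -3.8, 28.3]
width: 0.148
t 6.75 pos [0.5237 0.0621 0.0659] ty 88.48 tilt [ 0.0048  0.0068 -1.    ] F [-8.1 -3.8 28.3] T [-0.94  1.88  0.08] w 0.148 q [ 0.36  0.61 -0.81  1.94  0.59  0.83  0.78]
shift mm tool [ 0.7 -0.1 -1.1]
turn cw -0.32
```

```bash
python3 -m inch '[[[1,0,0,-0.5,3],[1,0,0,0,6],[1,0,0,0,6],[1,0,0,0,6],[1,0,0,0,6],[1,0,0,0,6]]]' 45
python3 -c "
from h import *
st([*C,.067],88.5-72.2)"
```

```text
clock: 7.35
position: [0.5238, 0.0629, 0.0671]
ee_rot: [0.959, 2.988, 0.014]
force: [-0.5, 0.1, 4.3]
width: 0.146
t 7.35 pos [0.5238 0.0629 0.0671] ty 54.4 tilt [ 0.0062  0.0071 -1.    ] F [-0.5  0.1  4.3] T [-0.09  0.11  0.2 ] w 0.146 q [ 0.26  0.56 -0.66  1.95  0.48  0.78  0.28]
shift mm tool [ 0.2 -1.3  0.1]
turn cw 38.1
```

```bash
python3 -m inch '[[[1,0,-0.5,0,6],[1,0,-0.5,0,6],[1,0,0,0,6],[1,0,0,0,6],[1,0,0,0,6],[1,0,0,0,4],[1,0,0,0,2]]]' 45
python3 -c "
from h import *
st([*C,.067],88.5-72.2)"
```

```text
clock: 8.05
position: [0.5247, 0.0635, 0.0676]
ee_rot: [1.87, 2.52, 0.019]
force: [-0.5, -0.3, 3.8]
width: 0.148
t 8.05 pos [0.5247 0.0635 0.0676] ty 16.83 tilt [ 0.0097  0.0076 -0.9999] F [-0.5 -0.3  3.8] T [-0.34  0.22  0.16] w 0.148 q [ 0.15  0.52 -0.49  1.96  0.35  0.73 -0.26]
shift mm tool [-1.  -2.2  0.5]
turn cw 0.53
```

```bash
python3 -m inch '[[[1,0,0,0.3,1],[1,0,0,0,0.5]]]' 45
python3 - <<'E'
from h import *
st([*C,.067],88.5-72.2)
d=eyes.get_image("side"); x,y=(200,180)
cv2.imwrite(f"pics/side3.png",cv2.resize(d["frame"][y:y+110,x:x+150],None,fx=5,fy=5,interpolation=cv2.INTER_CUBIC))
d=eyes.get_image("top"); x,y=(160,120)
cv2.imwrite(f"pics/top3.png",cv2.resize(d["frame"][y:y+140,x:x+180],None,fx=4,fy=4,interpolation=cv2.INTER_CUBIC))
E
```

```text
clock: 8.25
position: [0.5248, 0.0636, 0.0672]
ee_rot: [1.904, 2.494, 0.018]
force: [-0.4, -0.8, 3.5]
width: 0.149
t 8.25 pos [0.5248 0.0636 0.0672] ty 15.27 tilt [ 0.0099  0.0071 -0.9999] F [-0.4 -0.8  3.5] T [-0.29  0.2   0.13] w 0.149 q [ 0.14  0.52 -0.48  1.96  0.35  0.73 -0.28]
shift mm tool [-1.  -2.2  0.2]
turn cw -1.03
```

View pics/side3.png

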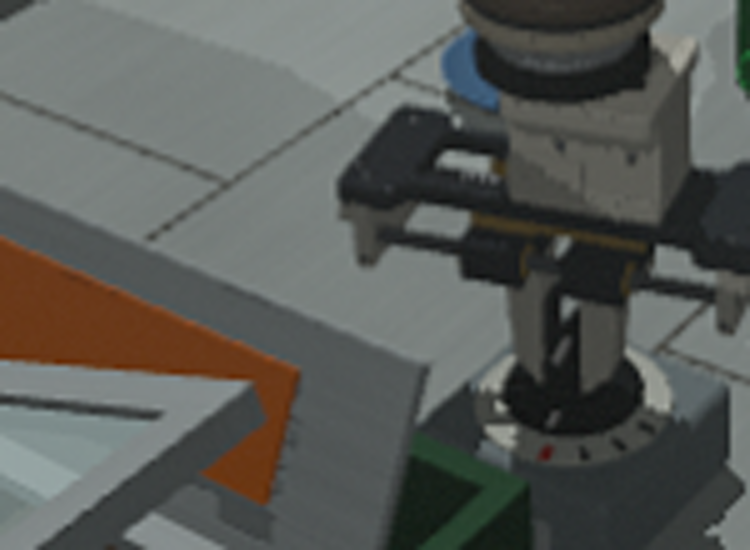

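View pics/top3.png

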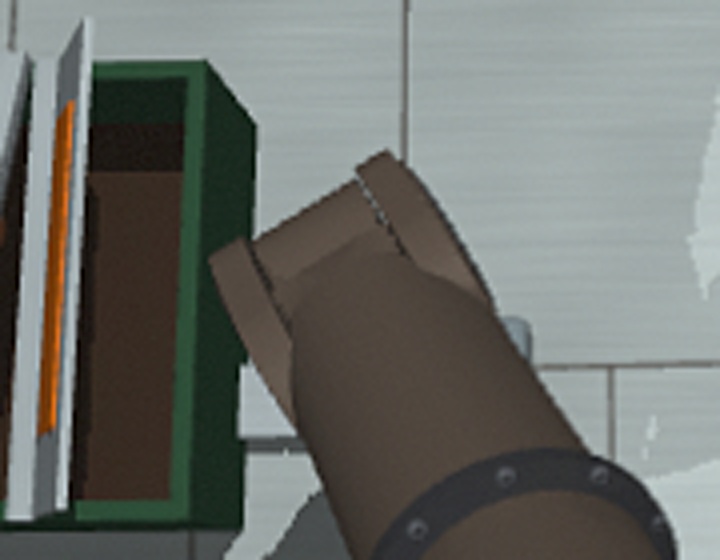

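The flap stands open, and the pointer line (crop about (552,415)) sits over the red mark (546,452). I'll quantify the dial's turn from that.

```bash
python3 - <<'E'
from h import *
d=eyes.get_image("side")
for n,uv,z in [("rest",((413.5)/7-.5+265,235.5/7-.5+225),.067),("now",(552.5/5-.5+200,415.5/5-.5+180),.060),("red",(546.5/5-.5+200,452.5/5-.5+180),.052)]:
    q=ray(d,uv,z)[:2]-C; print(n,np.hypot(*q),np.degrees(np.arctan2(q[1],q[0])))
f=d["frame"][205:285,270:340]
cv2.imwrite("pics/side4.png",cv2.resize(f,None,fx=7,fy=7,interpolation=cv2.INTER_CUBIC))
st()
E
```

```text
rest 0.024029974561151513 179.29813346565112
now 0.02309231379963836 94.58810918109995
red 0.03916273437594212 103.03709823151328
t 8.4 pos [0.5247 0.0636 0.0673] ty 15.32 tilt [ 0.0099  0.0072 -0.9999] F [-0.2 -1.   4. ] T [-0.29  0.17  0.2 ] w 0.15 q [ 0.14  0.52 -0.49  1.96  0.35  0.73 -0.28]
```

View pics/side4.png

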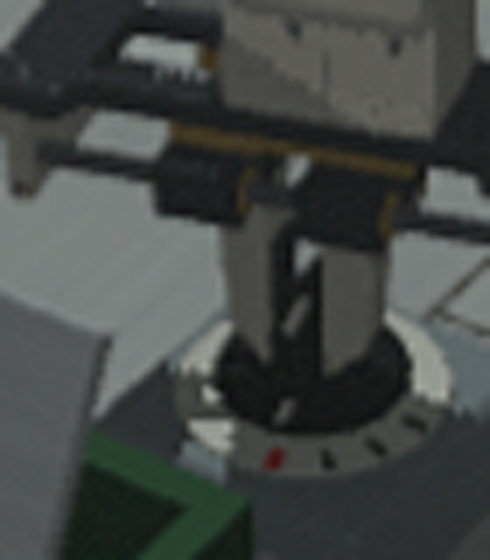

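```bash
python3 - <<'E'
from h import *
s=eyes.get_image("side"); t=eyes.get_image("top")
cv2.imwrite("pics/s5.png",cv2.resize(s["frame"][215:320,190:300],None,fx=7,fy=5.5,interpolation=cv2.INTER_CUBIC))
cv2.imwrite("pics/t5.png",cv2.resize(t["frame"][120:260,140:240],None,fx=6,fy=4.2,interpolation=cv2.INTER_CUBIC))
from scipy.optimize import least_squares
# assume flap = plane strip: hinge line at (y0,z0) length L; predict for different dial angles; print the free edge
def W(p): # frame->world
    a=np.radians(YAW); c,q=np.cos(a),np.sin(a); p=np.asarray(p,float)
    return [C[0]+c*p[0]-q*p[1],C[1]+q*p[0]+c*p[1],p[2]]
def tri(us,ut):
    f=lambda X: np.r_[proj(s,X)[0]-us,proj(t,X)[0]-ut]
    r=least_squares(f,W([-80,200,200]) if 0 else [.44,.25,.2]); return r.x,r.fun
g=lambda u,v:np.array([(u+.5)/5-.5+200,(v+.5)/5-.5+180]); h=lambda u,v:np.array([(u+.5)/4-.5+160,(v+.5)/4-.5+120])
print(tri(g(428,367),h(66,510)))
i=cv2.imread("pics/top0.png")[125:260,150:240]; cv2.imwrite("pics/t6.png",cv2.resize(i,None,fx=6,fy=4.2,interpolation=cv2.INTER_CUBIC))
E
```

```text
(array([0.43834744, 0.26248434, 0.23525024]), array([ 0.64626903,  0.13440482, -0.46196659, -0.76566001]))
```

View pics/s5.png

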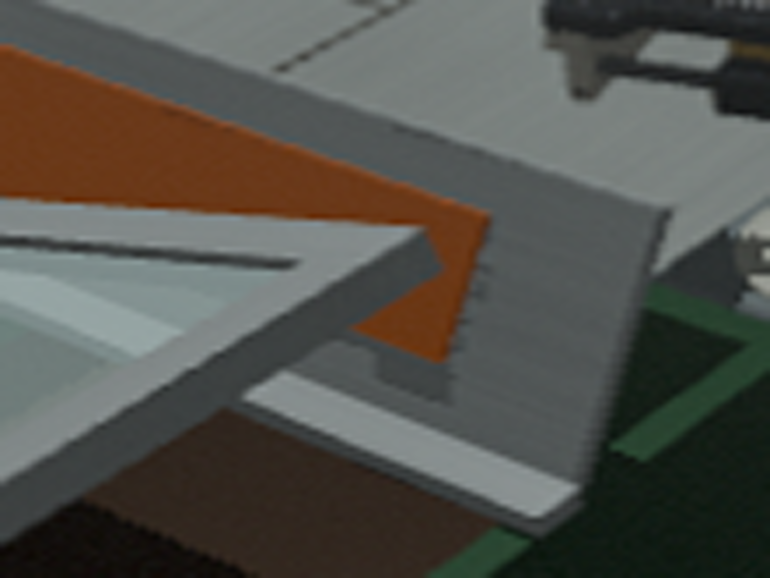

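View pics/t5.png

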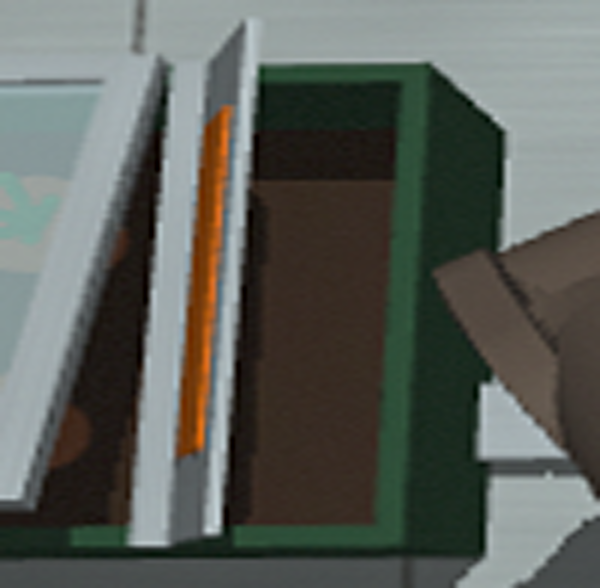

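View pics/t6.png

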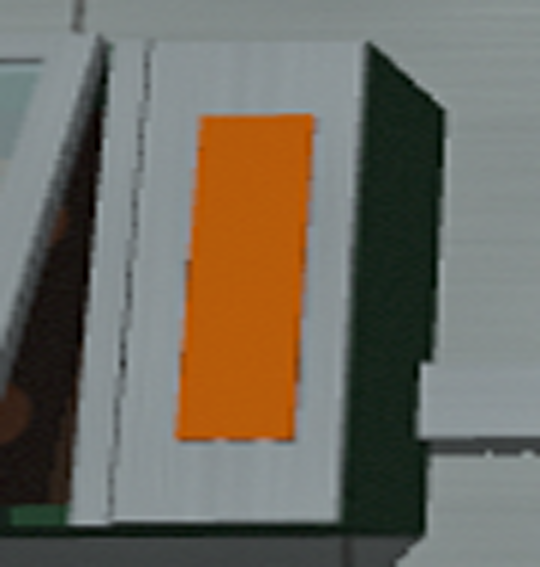

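```bash
python3 - <<'E'
from h import *
from scipy.optimize import least_squares
s=eyes.get_image("side"); t=eyes.get_image("top")
t6=lambda u,v:((u+.5)/6-.5+150,(v+.5)/4.2-.5+125)
t5=lambda u,v:np.array([(u+.5)/6-.5+140,(v+.5)/4.2-.5+120]); s5=lambda u,v:np.array([(u+.5)/7-.5+190,(v+.5)/5.5-.5+215])
Z=.153
H=ray(t,t6(110,522),Z);F=ray(t,t6(342,520),Z);O1=ray(t,t6(296,438),Z);O2=ray(t,t6(177,438),Z)
print(H,F,O1,O2)
def tri(us,ut):
    f=lambda X: np.r_[proj(s,X)[0]-us,proj(t,X)[0]-ut]
    r=least_squares(f,[.44,.25,.2]); return r.x,r.fun
for n,a,b in [("free",(660,212),(204,537)),("free2",(672,210),(220,532))]:
    x,e=tri(s5(*a),t5(*b)); print(n,x,e.round(2),"ang from hinge",np.arctan2(x[2]-H[2],H[1]-x[1]),"L",np.hypot(x[2]-H[2],H[1]-x[1]),"L0",H[1]-F[1])
# orange outer corner predicted in side and top for several dial angles
for dial in (1.1,1.15,1.2,1.26,1.32,1.37,1.4):
    th=.84*dial
    P=lambda q:[q[0],H[1]-(H[1]-q[1])*np.cos(th),Z+(H[1]-q[1])*np.sin(th)]
    p=proj(s,[P(O1),P(O2),P(F)]); q=proj(t,[P(O1),P(F)]); print(dial,p.round(1).tolist(),q.round(1).tolist())
print("seen",s5(488,215),s5(443,360),s5(660,212),"top F",t5(204,537))
st()
E
```

```text
[0.4377625  0.31018285 0.153     ] [0.43747037 0.21266594 0.153     ] [0.4864576  0.23342703 0.153     ] [0.48732606 0.28387248 0.153     ]
free [0.43733976 0.2672114  0.23843786] [ 0.61  0.13 -0.44 -0.73] ang from hinge 1.1047870469857735 L 0.09563562846035752 L0 0.09751690829198609
free2 [0.43914036 0.26160873 0.23502756] [ 0.23  0.05 -0.16 -0.27] ang from hinge 1.0361553046105147 L 0.0953308243362555 L0 0.09751690829198609
1.1 [[264.7, 254.2], [255.2, 281.0], [290.4, 252.0]] [[178.9, 226.5], [181.0, 246.8]]
1.15 [[263.6, 254.1], [254.9, 281.0], [289.1, 251.9]] [[177.5, 226.4], [179.3, 246.7]]
1.2 [[262.5, 254.1], [254.5, 281.1], [287.8, 251.9]] [[176.2, 226.3], [177.5, 246.7]]
1.26 [[261.2, 254.2], [254.0, 281.1], [286.2, 252.0]] [[174.5, 226.3], [175.3, 246.7]]
1.32 [[259.8, 254.3], [253.5, 281.2], [284.5, 252.2]] [[172.8, 226.2], [173.1, 246.6]]
1.37 [[258.6, 254.6], [253.1, 281.3], [283.1, 252.5]] [[171.4, 226.2], [171.2, 246.6]]
1.4 [[257.9, 254.8], [252.9, 281.4], [282.2, 252.7]] [[170.5, 226.1], [170.1, 246.6]]
seen [259.28571429 253.68181818] [252.85714286 280.04545455] [283.85714286 253.13636364] top F [173.58333333 247.47619048]
t 8.6 pos [0.5247 0.0636 0.0673] ty 15.29 tilt [ 0.0098  0.0073 -0.9999] F [-1.4  0.5  4.2] T [-0.31  0.16  0.11] w 0.148 q [ 0.14  0.52 -0.49  1.96  0.35  0.73 -0.28]
```

Flap and gripper agree on a dial turn of about 1.28–1.30 rad, inside the red band. Now hold, checking for drift.

```bash
python3 -m inch '[[[1,0,0,0,0],[1,0,0,0,0],[1,0,0,0,0],[1,0,0,0,0],[1,0,0,0,0],[1,0,0,0,0],[1,0,0,0,0],[1,0,0,0,0],[1,0,0,0,0],[1,0,0,0,0]]]'
python3 -c "
from h import *
st(None,88.5-72.2)"
```

```text
clock: 9.6
position: [0.5248, 0.0636, 0.0673]
ee_rot: [1.904, 2.495, 0.019]
force: [-0.7, -0.5, 3.2]
width: 0.151
t 9.6 pos [0.5248 0.0636 0.0673] ty 15.32 tilt [ 0.0099  0.0075 -0.9999] F [-0.7 -0.5  3.2] T [-0.31  0.16  0.14] w 0.151 q [ 0.14  0.52 -0.49  1.96  0.35  0.73 -0.28]
turn cw -0.98
```

No drift. I'll hold for well over three seconds more.

```bash
R=1; python3 -m inch '[[[1,0,0,0,0],[1,0,0,0,0],[1,0,0,0,0],[1,0,0,0,0],[1,0,0,0,0],[1,0,0,0,0],[1,0,0,0,0],[1,0,0,0,0],[1,0,0,0,0],[1,0,0,0,0],[1,0,0,0,0],[1,0,0,0,0]]]'
python3 -m inch '[[[1,0,0,0,0],[1,0,0,0,0],[1,0,0,0,0],[1,0,0,0,0],[1,0,0,0,0],[1,0,0,0,0],[1,0,0,0,0],[1,0,0,0,0],[1,0,0,0,0],[1,0,0,0,0],[1,0,0,0,0],[1,0,0,0,0]]]'
python3 -m inch '[[[1,0,0,0,0],[1,0,0,0,0],[1,0,0,0,0],[1,0,0,0,0],[1,0,0,0,0],[1,0,0,0,0],[1,0,0,0,0],[1,0,0,0,0],[1,0,0,0,0],[1,0,0,0,0]]]'
python3 - <<'E'
from h import *
st(None,88.5-72.2)
d=eyes.get_image("side"); cv2.imwrite("pics/side6.png",d["frame"])
E
```

```text
clock: 10.8
position: [0.5247, 0.0635, 0.0673]
ee_rot: [1.904, 2.495, 0.019]
force: [-0.3, -0.3, 4.4]
width: 0.147
clock: 12.0
position: [0.5247, 0.0635, 0.0672]
ee_rot: [1.904, 2.495, 0.019]
force: [-1.3, 0.1, 3.7]
width: 0.148
clock: 13.0
position: [0.5247, 0.0636, 0.0672]
ee_rot: [1.904, 2.495, 0.019]
force: [-1.2, -0.9, 3.8]
width: 0.148
t 13.0 pos [0.5247 0.0636 0.0672] ty 15.32 tilt [ 0.0098  0.0075 -0.9999] F [-1.2 -0.9  3.8] T [-0.2   0.2   0.15] w 0.148 q [ 0.14  0.52 -0.49  1.96  0.35  0.73 -0.28]
turn cw -0.98
```

View pics/side6.png

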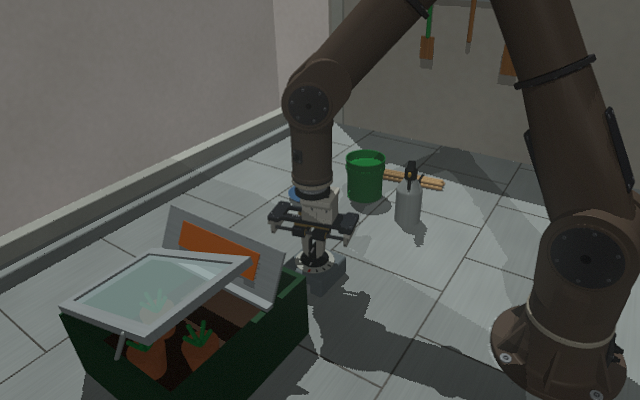

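The flap stands open at about (225,250), the gripper is still on the dial at (315,260), and the planters, mister and stakes are where they were. The saucer is mostly hidden behind the gripper, at its original spot.

```bash
python3 -c "
from cell import workorder
print(workorder.sign_off())"
```

```text
the job is handed in; nothing more can be done
None
```

The vent flap is open and the gripper is still holding the dial at the third (red) mark; I've handed the job in. I gripped the dial's bar, pushed it down about 7 mm until it bottomed, and turned it clockwise past the first two clicks. I then held it there for about 5 s with no drift, finishing at 13.0 s.

**Last checks:**
- **Dial turn:** the gripper turned 73.2° (1.28 rad), and the flap's position in the images gives about 1.30 rad. Both are inside the 1.15–1.37 red band.
- **Pointer reading, which disagreed:** read directly from the side image it gave about 85°, which is past the dial's stop. At that small radius one pixel is worth about 6°, so I relied on the other two readings.
- **Forces:** the wrist force peaked at 28 N of the readings I took, when the dial bottomed. It was about 4 N while holding, with a torque of about 0.15 N m against the return spring.
- **Other objects:** the planters, mister and stakes look unmoved in the last picture. The saucer was mostly hidden behind the gripper, though the arm never went near it.

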